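Clear and crack open the dry box

TASK

A dark turning blank has been left on the lid of the dry box: put it away in its cradle, laid (not dropped) in the gap on top of the two dark blanks so the three make a tidy pyramid with their ends in line, like the pale ones. Then take the lid by its handle, pull it free of the sticky gasket without letting it fly up, and hold it level over the box, about 4 cm above the rim, so I can slip in a fresh drying sachet. Finish while still holding it there, with nothing else touching the lid, and leave the pale blanks and everything else where they are.

Things in the scene. Friction and masses are not known exactly. Their poses are not given: they have to be found in the camera images.
- dark_blank: dark brown blank that starts on the dry box lid between two ribs, along the box's y: wooden cylinder, 40 mm diameter, 120 mm long, about 100 g; origin at its centre, own y along its axis. It can roll. In place in the gap on the two dark blanks its centre is 64 mm above the cradle's underside; there, fingertips more than 13 mm below its axis would touch the lower blanks, so hold it high
- cradle_dark: grey cradle (fixed) holding the two dark blanks: base board 104 x 130 x 10 mm with a cheek 10 mm thick and 30 mm high along each long side, 82 mm clear between the cheeks; open above and at both ends. Origin under its centre, z up, y along the blanks (130 mm), x across them. It may stand left or right of the dry box and be turned
- dark_low0: dark brown blank lying in the dark cradle on its -x side, its centre 30 mm above the bench: wooden cylinder, 40 mm diameter, 120 mm long, about 100 g; origin at its centre, own y along its axis
- dark_low1: dark brown blank lying in the dark cradle on its +x side: wooden cylinder, 40 mm diameter, 120 mm long, about 100 g; origin at its centre, own y along its axis
- cradle_light: the same grey cradle (fixed), for the pale blanks; leave alone. Origin under its centre, y along the blanks
- light_low0: pale blank in the light cradle, a bystander: wooden cylinder, 40 mm diameter, 120 mm long, about 100 g; origin at its centre, own y along its axis
- light_low1: pale blank in the light cradle, a bystander: wooden cylinder, 40 mm diameter, 120 mm long, about 100 g; origin at its centre, own y along its axis
- light_top: pale blank saddled on top of the two pale ones, a bystander: wooden cylinder, 40 mm diameter, 120 mm long, about 100 g; origin at its centre, own y along its axis
- drybox: airtight box (fixed): grey tub 236 x 280 mm (x, y), rim 115 mm high, walls 4 mm, black rubber gasket lips inside the rim; latches undone. Origin under its centre, z up, front with a round dial to its -x. The dark blank starts 75 mm to +x of its centre, axis 143 mm above the bench
- lid: lift-off lid, about 450 g: smoke-clear panel in a dark frame, 244 x 292 x 8 mm, below it a plug 15 mm deep. Origin under the panel's middle, x and y as the box's; 115 mm up when shut. On top ribs 4 mm high and wide along y, the blank between two of them. The gasket grips the plug: opening takes roughly 16 to 22 N straight up in all, the weight included; the pull peaks 2 to 3 mm up and is gone by 11 mm; then only the weight
- lid_handle (a point): middle of the bridge handle over the lid's centre: flat-sided red bar along y, 14 mm wide and 14 mm high, 98 mm free between its two posts, its middle 36 mm above the lid's upper face (159 mm above the bench when shut); open underneath and on both sides
- clamp: aluminium arched hold-down clamp with its bolt, about 125 x 28 x 64 mm, a bystander; origin under its middle, x along it
- cone: black centring cone, 52 mm diameter, 52 mm high, a bystander; origin under its centre
- nut: steel hexagon nut, 36 mm across the flats, 18 mm high, a bystander; origin under its centre
Things that resemble listed ones, but are neither listed nor needed, are in the scene too. Leave any blue look-alike of the dark_blank alone. Leave any blue look-alike of the dark_low0 alone.

How it is judged (in metres and radians):
On the way, in this order (a step that is already met when the one before it is completed fails the run):
1. the dark blank lies released in the gap on top of the two dark blanks, the lid still shut (x of dark_blank in the frame of cradle_dark between -0.008 and 0.008 m and y of dark_blank in the frame of cradle_dark between -0.015 and 0.015 m and z of dark_blank in the frame of cradle_dark between 0.06 and 0.069 m and angle between the y axis of dark_blank and the y axis of cradle_dark, either way round below 0.15 rad and contact force between dark_blank and dark_low0 above 0.1 N and z of dark_low0 in the frame of cradle_dark between 0.026 and 0.034 m and y of dark_low0 in the frame of cradle_dark between -0.02 and 0.02 m and angle between the y axis of each of dark_low0, dark_low1 and the y axis of cradle_dark, either way round below 0.1 rad and contact force between dark_blank and dark_low1 above 0.1 N and z of dark_low1 in the frame of cradle_dark between 0.026 and 0.034 m and y of dark_low1 in the frame of cradle_dark between -0.02 and 0.02 m and linear speed of dark_blank below 0.02 m/s and contact force between the fingers and dark_blank below 0.05 N and z of lid in the frame of drybox below 0.118 m), for 0.3 s.
2. the lid is broken free of its gasket, drawn up by the fingers at its handle (z of lid in the frame of drybox above 0.129 m and contact force between the fingers and lid above 2 N and distance between the grasp point and lid_handle below 0.065 m), for 0.1 s.
At the end, for the whole second after the job is handed in: The dark blank rests released on both dark blanks, over the cradle's middle within 8 mm across, 15 mm along and 0.15 rad; the fingers hold the still lid by its handle 23 to 57 mm above its seat, within 30 mm of the box's centre, level and square to it within 0.15 rad, touching nothing else (x of dark_blank in the frame of cradle_dark between -0.008 and 0.008 m and y of dark_blank in the frame of cradle_dark between -0.015 and 0.015 m and z of dark_blank in the frame of cradle_dark between 0.06 and 0.069 m and angle between the y axis of dark_blank and the y axis of cradle_dark, either way round below 0.15 rad and contact force between dark_blank and dark_low0 above 0.1 N and z of dark_low0 in the frame of cradle_dark between 0.026 and 0.034 m and y of dark_low0 in the frame of cradle_dark between -0.02 and 0.02 m and angle between the y axis of each of dark_low0, dark_low1 and the y axis of cradle_dark, either way round below 0.1 rad and contact force between dark_blank and dark_low1 above 0.1 N and z of dark_low1 in the frame of cradle_dark between 0.026 and 0.034 m and y of dark_low1 in the frame of cradle_dark between -0.02 and 0.02 m and linear speed of each of dark_blank, lid below 0.02 m/s and contact force between the fingers and dark_blank below 0.05 N and z of lid in the frame of drybox between 0.138 and 0.172 m and horizontal distance between lid and drybox below 0.03 m and angle between lid's own z axis and vertical below 0.15 rad and angle between the x axis of lid and the x axis of drybox, either way round below 0.15 rad and angular speed of lid below 0.1 rad/s and contact force between the fingers and lid above 2 N and distance between the grasp point and lid_handle below 0.065 m and contact force between lid and drybox below 0.05 N and contact force between each of dark_blank, dark_low0, dark_low1, light_low0, light_low1, light_top, clamp, cone, nut and lid below 0.05 N); the arm keeps its last pose, push and grip.
It fails at once if the dark blank was dropped (falls free of the fingers from more than about 18 mm) (contact force between the fingers and dark_blank below 0.01 N and linear speed of dark_blank above 0.6 m/s).
It fails at once if the lid flew up (more than 80 mm above its seat) (z of lid in the frame of drybox above 0.195 m).
It fails at once if a light blank or a bystander (clamp, cone, nut) was shifted by more than 20 mm (distance of any of light_low0, light_low1, light_top, clamp, cone, nut from where it was at the start of the episode above 0.02 m).
It also fails if it takes over 53 s, if anything falls off the work surface, if the arm or the gripper's body presses on something with over 40 N, if the wrist force passes 120 N, or if a joint passes its speed limit or range.

ROBOT

A 6-joint arm with a two-finger parallel gripper is mounted at the origin on the work surface. World frame = base frame: x ahead of the robot, y to its left, z up, the work surface at z = 0. Lengths are in mm, angles in rad, forces in N, time in s.
With the tool pointing down it reaches from about 425 to 950 mm from the base axis. Payload 14.7 kg.
Tool frame: the origin (TCP) lies at the very end of the fingers, on their centre line; the grasp point (between the pads) lies 19 mm behind it; z points along the fingers, y is the direction in which the jaws open and shut (so a half turn about z gives the same grasp; the last joint's range is limited). The gripper opens to 85 mm and grips with 20 to 120 N. Pads are 22 mm wide; open, the fingers measure 114 mm over their backs; the gripper's body (76 mm by 85 mm) begins 54 mm behind the grasp point. The pads swing forward as they close: fully open they stand 13 mm farther back than shut.
Start: joints at [1.06, 0.48, 1.596, -0, 1.065, -0.047], TCP at [290.754, 581.339, 231.297] pointing down, gripper open.
Joint ranges: [-2.75, 2.75], [-0.82, 2.05], [0.23, 2.67], [-1.56, 4.7], [0.09, 2.69], [-2.92, 2.92]. Speed limits (rad/s): [1.89, 1.89, 2.39, 3.01, 3.01, 3.01].

INTERFACE

Orientations are given as a 3x3 rotation matrix whose columns are the frame's x, y, z axes.
In Python, from station import ctrl, vision gives the robot as it stands.
- The arm moves only by the tool arm_command, never from a script. Its argument "series" is a list of rows, each a list of 7 numbers: the shift along the tool's x, y, z in cm, then the turn, a rotation vector about the tool's x, y, z in rad, then the closure, from 0 (fully open) to 1 (shut). A call has 1 to 10 rows; each row shifts and turns the commanded pose from where the row before left it, along the tool's axes as they then stand; what a row does not reach is not made up. A row lasts 1/12 s, in which the tool goes at most 41.7 mm and 7.16 degrees, less where a joint would pass 70% of its speed; a pose out of reach is approached as far as the arm can. A call is refused whole if a number of a shift passes 4.17 or a number of a turn 0.125, either way. A call with a gripper value outside its range is refused whole. The fingers move at their own pace and stop on an object; "squeeze" is the grip in N (left out, the last holds). Time passes only in rows, so rows that do not move let the fingers close. It gives the time, the measured TCP pose, the force and the opening at its end, in the units of the state.
- ctrl.state(): the state, without advancing time (a new reading comes with each control period).
- vision.snapshot(name): name is "scene" or "top" or "wrist"; returns the picture (384x512x3 uint8, red, green, blue); there is no depth.
- vision.calibration(name): a dict with "vertical_fov" (degrees; the focal length in pixels is half the picture's height over the tangent of half this angle, whatever the lens; pixels are square), "cx", "cy" (the principal point, pixels), "R" (3x3) and "t" (3): a world point X has camera coordinates R X + t. Camera axes: x right, y down, z forward; pixel columns grow to the right and rows downward; lengths in mm; the calibration is good to about 2 mm. A picture is of the moment at which its call begins: read the wrist's pose just before it. calibration takes no time and is no camera call; for the wrist camera it gives the pose at the moment of the call.
- ctrl.job_done(): hands the job in, once; it reports no verdict.
The state is a dict: "time_s": time; "joint_pos": joint angles; "qvel": joint speeds; "joint_torque": joint torques, N m; "eef_pos": TCP position; "ee_rot": TCP orientation; "ft_force": force on the tool from outside, world axes, zero at the start; "wrist_torque": the same for the moment, N m; "grip_width": opening from 0.0 (shut) to 1.0 (fully open).
Only numpy, scipy, OpenCV 4.12 (cv2) and the standard library are available. Lean on these libraries where they do the work, as an engineer would, in place of code of your own. Each camera call takes 0.05 s, during which the arm holds its last target.

## Working session

There is one attempt and no reset: what is moved stays moved. The work goes in short steps, Python scripts to look and compute and a tool call to move; the robot and the scene stay as the last step left them, time stands still between calls to the robot, and variables do not carry over. Pictures are saved under pics/ and viewed, and the job is handed in when it is done.

Besides the shell and the picture viewer there is one more tool, called after ">>>" as name(argument=value, ...), one argument or row to a line, values as JSON. arm_command: Moves the arm, as the interface text tells. Its arguments: {"type":"object","properties":{"series":{"type":"array","items":{"type":"array","items":{"type":"number"}}},"squeeze":{"type":"number"}},"required":["series"]}

```bash
ls; mkdir -p pics; python3 - <<'E'
from station import ctrl, vision
import cv2,json
s=ctrl.state()
for k,v in s.items(): print(k,v)
for n in("scene","top","wrist"):
    c=vision.calibration(n); print(n,c)
    im=vision.snapshot(n); cv2.imwrite(f"pics/{n}0.png",im[:,:,::-1])
E
```

```text
pics
time_s 0.0
joint_pos [ 1.06044414e+00  4.80860262e-01  1.59684696e+00 -5.47756290e-06
  1.06505867e+00 -4.65777295e-02]
qvel [0.00056922 0.00176735 0.00137861 0.00029508 0.00140754 0.00174107]
joint_torque [-1.72930711e-03 -9.50688028e+01 -4.30150902e+01 -1.77407223e-04
  1.29494441e-02 -1.17031470e-05]
eef_pos [290.54442927 581.01997752 230.66395527]
ee_rot [[-8.94371628e-01  4.47324342e-01 -5.68927467e-04]
 [ 4.47324701e-01  8.94371041e-01 -1.02607606e-03]
 [ 4.98434524e-05 -1.17218863e-03 -9.99999312e-01]]
ft_force [ 0.3683367  -0.11332099 -0.01542859]
wrist_torque [ 0.02177612 -0.02707222  0.01685016]
grip_width 0.9974737602613198
scene {'vertical_fov': 42.05318383930707, 'cx': 258.2696132865792, 'cy': 185.10038912352508, 'R': array([[-0.18051388,  0.98346191,  0.01474464],
       [ 0.74028353,  0.14571845, -0.65631275],
       [-0.64760716, -0.10755835, -0.75434486]]), 't': array([  70.01175971, -328.90894315, 1887.74274024])}
top {'vertical_fov': 50.6455983282017, 'cx': 254.81733286329575, 'cy': 194.40634068766332, 'R': array([[-0.08258139, -0.99657636,  0.00398317],
       [-0.97516741,  0.0799819 , -0.2065222 ],
       [ 0.20549657, -0.02093915, -0.97843381]]), 't': array([  48.38243168,  576.52591385, 1250.32992856])}
wrist {'vertical_fov': 68.60445377437726, 'cx': 256.60898693440896, 'cy': 193.81273393943883, 'R': array([[ 0.44706445,  0.89450121, -0.00098002],
       [ 0.8566432 , -0.42782745,  0.28831596],
       [ 0.2574797 , -0.12973534, -0.95753483]]), 't': array([-649.69319794,  -38.23508202,  380.33819137])}
```

View pics/scene0.png

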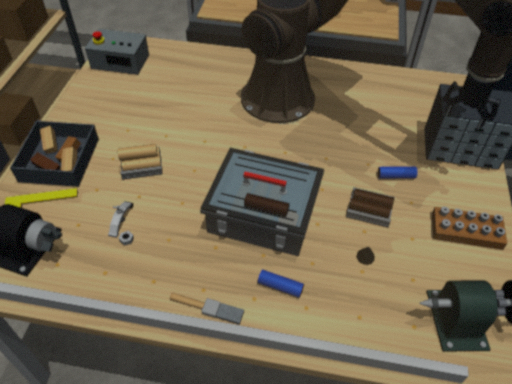

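View pics/top0.png

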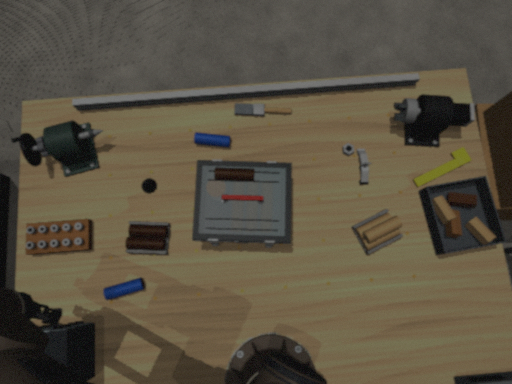

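View pics/wrist0.png

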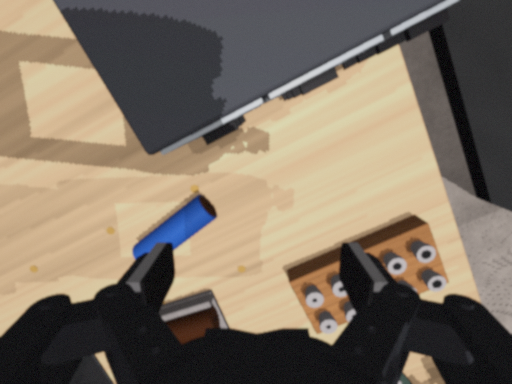

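The top view shows the box at (243,202), with the dark blank at (234,174) and the red handle at (243,198). The dark cradle is at (148,238) and the light cradle at (379,231). I'll enlarge these areas.

```bash
python3 - <<'E'
import cv2
im=cv2.imread("pics/top0.png")
a=im[150:255,185:305]; cv2.imwrite("pics/top0_box.png",cv2.resize(a,None,fx=6,fy=5.7,interpolation=cv2.INTER_CUBIC)[:600])
b=im[210:270,115:185]; cv2.imwrite("pics/top0_cr.png",cv2.resize(b,None,fx=10,fy=10,interpolation=cv2.INTER_CUBIC))
s=cv2.imread("pics/scene0.png")
b=s[170:240,330:410]; cv2.imwrite("pics/sc0_cr.png",cv2.resize(b,None,fx=8,fy=8,interpolation=cv2.INTER_CUBIC))
b=s[140:255,195:330]; cv2.imwrite("pics/sc0_box.png",cv2.resize(b,None,fx=5,fy=5,interpolation=cv2.INTER_CUBIC))
E
```

```text
(no output)
```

View pics/top0_box.png

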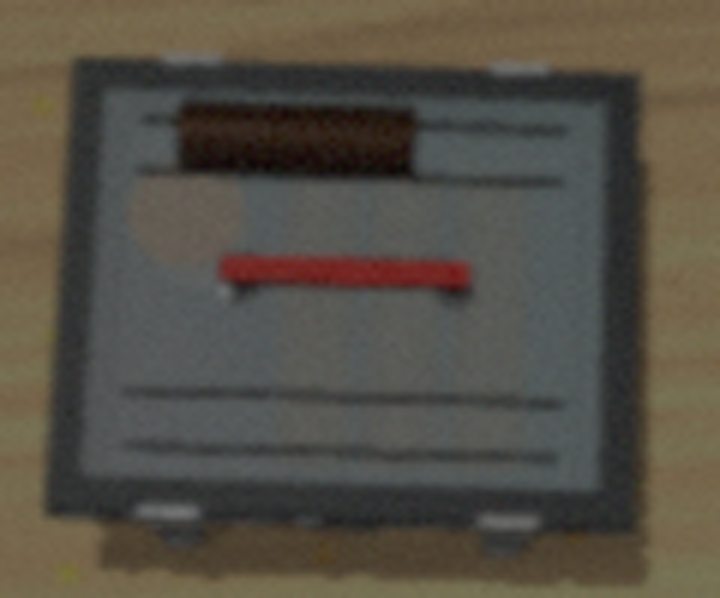

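View pics/top0_cr.png

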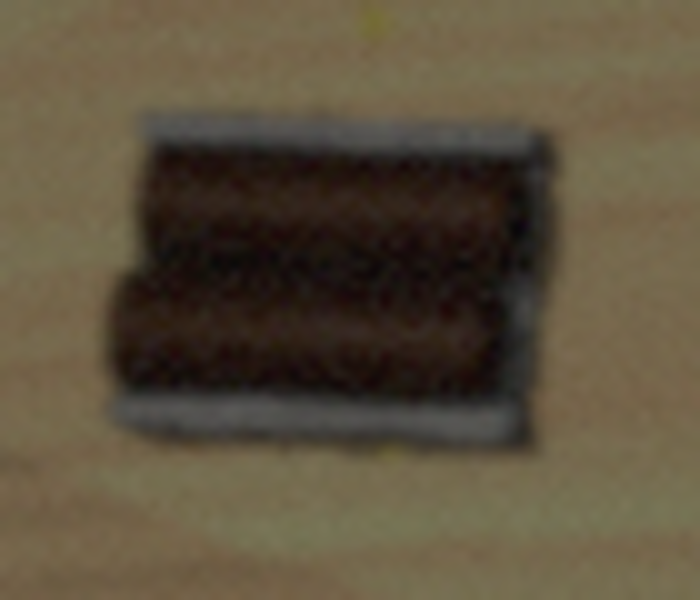

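View pics/sc0_cr.png

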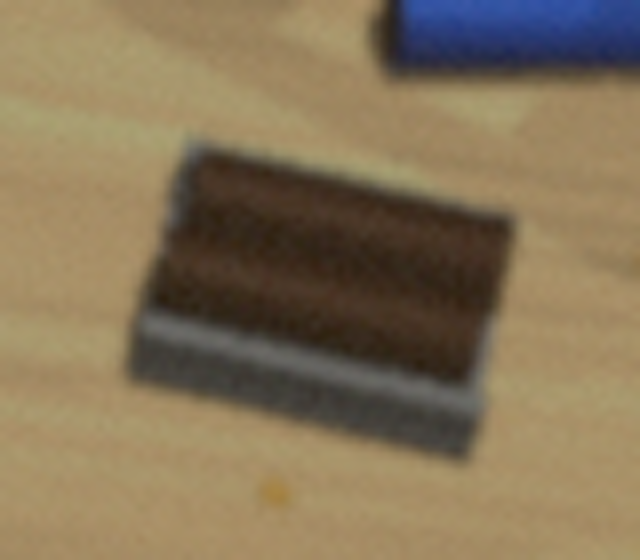

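View pics/sc0_box.png

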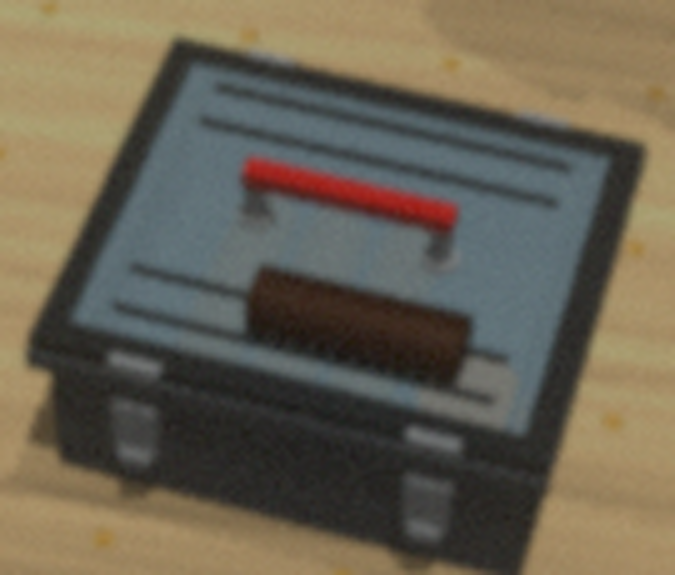

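```bash
cat > h.py <<'E'
import numpy as np
from scipy.optimize import least_squares
def cam(c):
    f=192/np.tan(np.radians(c['vertical_fov'])/2); return f,c['cx'],c['cy'],np.array(c['R']),np.array(c['t'])
def proj(c,X):
    f,cx,cy,R,t=cam(c); p=np.atleast_2d(X)@R.T+t; return np.c_[cx+f*p[:,0]/p[:,2],cy+f*p[:,1]/p[:,2]]
def back(c,uv,z):
    f,cx,cy,R,t=cam(c); uv=np.atleast_2d(uv); d=np.c_[(uv[:,0]-cx)/f,(uv[:,1]-cy)/f,np.ones(len(uv))]@R
    o=-R.T@t; k=(z-o[2])/d[:,2]; return o+d*k[:,None]
def fit(obs,x0):
    """obs: list of (calib, local Nx3, uv Nx2); pose x,y,yaw"""
    def T(p,L): 
        c,s=np.cos(p[2]),np.sin(p[2]); L=np.array(L,float); return np.c_[p[0]+c*L[:,0]-s*L[:,1],p[1]+s*L[:,0]+c*L[:,1],L[:,2]]
    r=lambda p: np.concatenate([(proj(c,T(p,L))-uv).ravel() for c,L,uv in obs])
    q=least_squares(r,x0); return q.x,q.fun.reshape(-1,2)
E
python3 - <<'E'
from h import *
from station import vision
t=vision.calibration("top"); s=vision.calibration("scene"); np.set_printoptions(precision=3,suppress=True)
# lid
uvt=np.array([[78,60],[638,76],[632,530],[47,515]])/[6,5.7]+[185,150]
uvs=np.array([[180,40],[645,147],[30,355]])/5+[195,140]
print(back(t,uvt,123)); print(back(s,uvs,123))
L=[[122,146,123],[122,-146,123],[-122,-146,123],[-122,146,123]]
# scene: left = -y ; near=+x
Ls=[[-122,-146,123],[-122,146,123],[122,-146,123]]
for o in([(t,L,uvt)],[(s,Ls,uvs)],[(t,L,uvt),(s,Ls,uvs)]): print("lid",*fit(o,[600,0,0]))
# handle bar ends top z=166, centre line
h=np.array([[220,268],[470,274]])/[6,5.7]+[185,150]; hs=np.array([[245,168],[457,214]])/5+[195,140]
print("handle",back(t,h,163),back(s,hs,163))
b=np.array([[180,136],[414,141]])/[6,5.7]+[185,150]; print("blank top",back(t,b,155))
bs=np.array([[258,290],[470,340]])/5+[195,140]; print("blank sc",back(s,bs,155))
# cradle: cheek top outer corners z=30
ct=np.array([[148,112],[540,128],[525,442],[110,425]])/10+[115,210]
cs=np.array([[190,140],[515,215],[488,400],[148,318]])/8+[330,170]
print(back(t,ct,30),back(s,cs,30))
E
```

```text
[[ 687.664  170.183  123.   ]
 [ 654.847 -119.643  123.   ]
 [ 408.386  -91.586  123.   ]
 [ 440.252  198.997  123.   ]]
[[ 415.498  -81.965  123.   ]
 [ 449.556  207.719  123.   ]
 [ 671.082 -109.832  123.   ]]
lid [547.604  39.524  -0.113] [[-0.188  0.766]
 [-0.047  0.75 ]
 [ 0.035 -0.54 ]
 [ 0.189 -0.857]]
lid [558.654  49.331  -0.104] [[-0.877  1.452]
 [-0.271  0.675]
 [ 1.035 -1.674]]
lid [551.066  43.489  -0.11 ] [[-1.63  -0.077]
 [-1.527 -0.341]
 [-1.283 -1.715]
 [-1.088 -1.764]
 [-1.883 -0.663]
 [-1.807 -1.186]
 [-0.456 -4.406]]
handle [[557.086 101.676 163.   ]
 [543.809 -21.198 163.   ]] [[547.685 -14.112 163.   ]
 [558.78  108.601 163.   ]]
blank top [[631.685 117.546 155.   ]
 [619.349   0.324 155.   ]]
blank sc [[627.462   9.266 155.   ]
 [639.702 127.907 155.   ]]
[[529.29  413.243  30.   ]
 [513.582 286.356  30.   ]
 [412.669 295.099  30.   ]
 [429.01  427.309  30.   ]] [[420.261 308.672  30.   ]
 [434.419 433.989  30.   ]
 [526.864 424.496  30.   ]
 [512.29  298.154  30.   ]]
```

Both cameras agree on the yaws (box about -0.108, cradle about -0.118) but differ by about 8 mm in position. I'll move the wrist camera over the box to settle that.

```bash
cat > plan.py <<'E'
import numpy as np, sys
from scipy.spatial.transform import Rotation as Ro
from station import ctrl
def plan(pos,yaw,n,grip,smooth=True,start=None):
    """yaw = world angle of tool y; tool down."""
    s=ctrl.state(); p=np.array(s['eef_pos']); R=np.array(s['ee_rot'])
    ty=np.array([np.cos(yaw),np.sin(yaw),0]); tz=np.array([0,0,-1.]); Rt=np.c_[np.cross(ty,tz),ty,tz]
    rv=(Ro.from_matrix(R.T@Rt)).as_rotvec()
    w=np.minimum(1,np.minimum(np.arange(1,n+1),np.arange(n,0,-1))/3.) if smooth else np.ones(n); w/=w.sum()
    rows=[]; d=np.array(pos,float)-p; Rc=R.copy(); pc=p.copy()
    cum=np.cumsum(w)
    for i in range(n):
        Pt=p+d*cum[i]; sh=np.round(Rc.T@(Pt-pc)/10,2); ro=np.round(rv*w[i],3)
        rows.append([float(v) for v in (*sh,*ro,grip)])
        pc=pc+Rc@sh*10; Rc=Rc@Ro.from_rotvec(ro).as_matrix()
    print("from",p.round(1),"end",pc.round(1),"yaw",round(float(np.arctan2(Rc[1,1],Rc[0,1])),3))
    for k in range(0,n,10): print("["+",".join("["+",".join("%g"%v for v in r)+"]" for r in rows[k:k+10])+"]")
E
python3 - <<'E'
from plan import *
from station import vision
s=ctrl.state(); c=vision.calibration("wrist"); R=np.array(c['R']); C=-R.T@c['t']
print("cam in tool",s['ee_rot'].T@(C-s['eef_pos']), "axis in tool", s['ee_rot'].T@R[2])
plan([590,50,330],-0.11,16,0)
E
```

```text
cam in tool [  73.22945274    0.22848283 -143.84121174] axis in tool [-2.88375920e-01  1.86405904e-04  9.57517255e-01]
from [290.6 581.1 230.8] end [590.  50. 330.] yaw -0.111
[[-1.2,-0.81,-0.24,-0,0,0.029,0],[-2.46,-1.56,-0.47,-0,0,0.058,0],[-3.8,-2.11,-0.7,-0,0,0.087,0],[-3.98,-1.77,-0.71,-0,0,0.087,0],[-4.12,-1.43,-0.71,-0,0,0.087,0],[-4.22,-1.06,-0.7,-0,0,0.087,0],[-4.3,-0.69,-0.71,-0,0,0.087,0],[-4.34,-0.31,-0.71,-0,0,0.087,0],[-4.36,0.07,-0.7,-0,0,0.087,0],[-4.33,0.44,-0.71,-0,0,0.087,0]]
[[-4.28,0.82,-0.7,-0,0,0.087,0],[-4.19,1.19,-0.71,-0,0,0.087,0],[-4.07,1.55,-0.71,-0,0,0.087,0],[-3.92,1.89,-0.7,-0,0,0.087,0],[-2.49,1.49,-0.48,-0,0,0.058,0],[-1.21,0.81,-0.23,-0,0,0.029,0]]
```

```bash
python3 - <<'E'
from plan import *
plan([470,400,330],-0.115,12,0)
E
```

```text
from [290.6 581.1 230.8] end [470. 400. 330.] yaw -0.113
[[-0.8,-0.27,-0.33,-0,0,0.041,0],[-1.64,-0.48,-0.66,-0,0,0.081,0],[-2.49,-0.52,-0.99,-0,0,0.122,0],[-2.54,-0.21,-0.99,-0,0,0.122,0],[-2.55,0.1,-1,-0,0,0.122,0],[-2.52,0.41,-0.99,-0,0,0.122,0],[-2.44,0.71,-0.99,-0,0,0.122,0],[-2.34,1.01,-0.99,-0,0,0.122,0],[-2.21,1.28,-0.99,-0,0,0.122,0],[-2.03,1.54,-0.99,-0,0,0.122,0]]
[[-1.22,1.19,-0.66,-0,0,0.081,0],[-0.56,0.64,-0.33,-0,0,0.041,0]]
```

>>> arm_command(
  series=[
    [-0.8,-0.27,-0.33,0,0,0.041,0],
    [-1.64,-0.48,-0.66,0,0,0.081,0],
    [-2.49,-0.52,-1,0,0,0.122,0],
    [-2.54,-0.21,-1,0,0,0.122,0],
    [-2.55,0.1,-1,0,0,0.122,0],
    [-2.52,0.41,-1,0,0,0.122,0],
    [-2.44,0.71,-1,0,0,0.122,0],
    [-2.34,1.0,-1,0,0,0.122,0],
    [-2.2,1.28,-1,0,0,0.122,0],
    [-2.0,1.54,-1,0,0,0.122,0],
  ],
)

```text
time_s: 0.98
eef_pos: [452.6, 417.5, 321.5]
ee_rot: [[-0.003, 1.0, -0.0], [1.0, 0.003, -0.0], [-0.0, -0.0, -1.0]]
ft_force: [0.9, 0.6, -0.3]
grip_width: 1.0
```

>>> arm_command(
  series=[
    [-1.22,1.19,-0.66,0,0,0.081,0],
    [-0.56,0.64,-0.33,0,0,0.041,0],
    [0,0,0,0,0,0,0],
    [0,0,0,0,0,0,0],
  ],
)

```text
time_s: 1.32
eef_pos: [470.0, 400.3, 330.9]
ee_rot: [[0.112, 0.994, -0.0], [0.994, -0.112, 0.0], [0.0, -0.0, -1.0]]
ft_force: [-0.4, 0.8, 0.2]
grip_width: 1.002
```

```bash
cat > shot.py <<'E'
import sys,cv2,pickle
from station import ctrl,vision
n=sys.argv[1]; cams=sys.argv[2:] or ["wrist"]
for c in cams:
    s=ctrl.state(); k=vision.calibration(c); im=vision.snapshot(c)
    pickle.dump((s,k),open(f"pics/{n}_{c}.pkl","wb")); cv2.imwrite(f"pics/{n}_{c}_raw.png",im[:,:,::-1])
    cv2.imwrite(f"pics/{n}_{c}.png",cv2.resize(im[:,:,::-1],(768,576),interpolation=cv2.INTER_CUBIC))
print(s['time_s'],s['eef_pos'].round(1),s['ee_rot'].round(3).tolist(),s['ft_force'].round(1),s['grip_width'])
E
python3 shot.py cr1
```

```text
1.3167 [470.  400.3 330.9] [[0.112, 0.994, -0.0], [0.994, -0.112, 0.0], [0.0, -0.0, -1.0]] [-0.4  0.8  0.2] 1.0018919609288734
```

View pics/cr1_wrist.png

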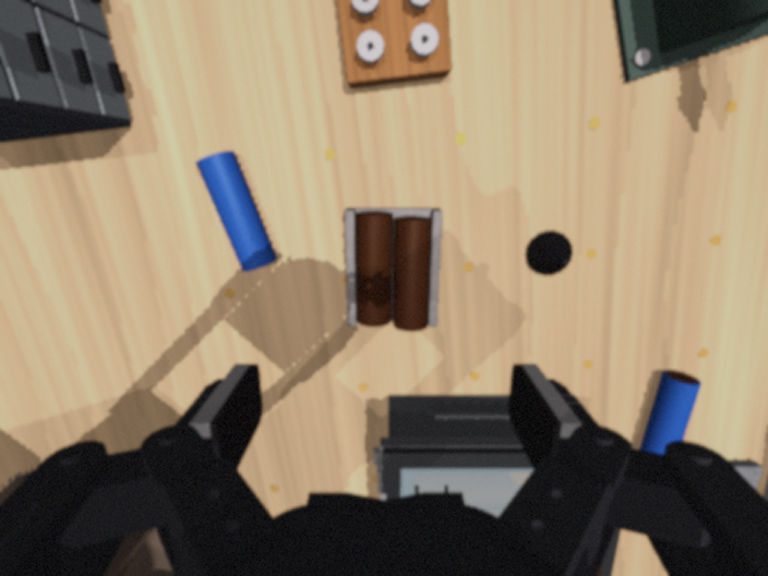

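The cradle is near (393,268) with its two dark blanks slightly staggered. I'll enlarge it.

```bash
python3 - <<'E'
import cv2
im=cv2.imread("pics/cr1_wrist_raw.png")
a=im[130:225,222:302]; cv2.imwrite("pics/cr1_z.png",cv2.resize(a,None,fx=6,fy=6,interpolation=cv2.INTER_CUBIC))
E
```

```text
(no output)
```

View pics/cr1_z.png

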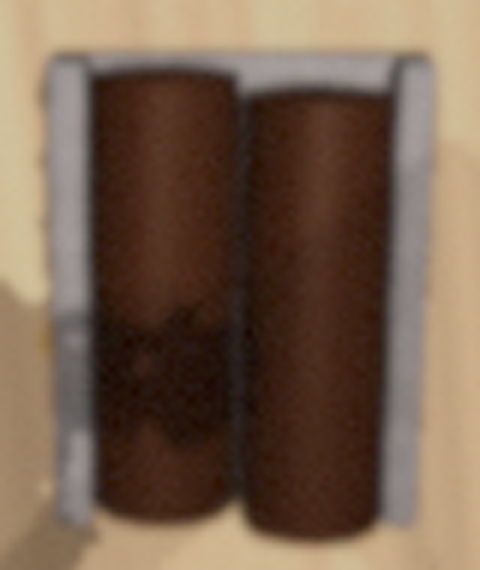

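```bash
python3 - <<'E'
from h import *; import pickle
from station import vision
np.set_printoptions(precision=2,suppress=True)
s,k=pickle.load(open("pics/cr1_wrist.pkl","rb"))
z=lambda a,f,o:(np.array(a)+.5)/f-.5+o
uv=z([[50,58],[435,60],[418,522],[60,522]],6,[222,130])
for h in(30,40):
    P=back(k,uv,h); print(h,P.tolist(),np.linalg.norm(P[0]-P[1]),np.linalg.norm(P[1]-P[2]),np.linalg.norm(P[3]-P[0]))
    L=[[-52,65,h],[52,65,h],[52,-65,h],[-52,-65,h]]
    print(fit([(k,L,uv)],[470,360,-.11]))
t=vision.calibration("top"); sc=vision.calibration("scene")
ct=z([[148,112],[540,128],[525,442],[110,425]],10,[115,210])
cs=z([[190,140],[515,215],[488,400],[148,318]],8,[330,170])
print(fit([(t,[[52,65,30],[52,-65,30],[-52,-65,30],[-52,65,30]],ct)],[470,360,-.11]))
print(fit([(sc,[[-52,-65,30],[-52,65,30],[52,65,30],[52,-65,30]],cs)],[470,360,-.11]))
# blanks gap ends (blank low tops z=50): ends of axis
b=z([[165,68],[165,520],[318,92],[312,540]],6,[222,130]); print(back(k,b,40))
E
```

```text
30 [[432.1484285967535, 433.35254071293394, 30.000000000000057], [531.5326153323836, 421.6541579034361, 30.0], [517.2986369889749, 293.89929445633925, 30.0], [417.01697728640136, 305.18435316618843, 30.0]] 100.07031894353162 128.54536659820528 129.05830123543114
(array([474.48, 363.37,  -0.11]), array([[-1.25, -0.2 ],
       [ 1.29, -0.37],
       [ 0.88,  0.49],
       [-0.92,  0.35]]))
40 [[433.1907093555184, 434.252168992458, 40.0], [530.3401658565119, 422.81683335997513, 40.0], [516.4262495149968, 297.9346367358864, 40.0], [418.39950042021457, 308.9659421804839, 40.0]] 97.82016049601417 125.65492470100901 126.15632560656331
(array([474.54, 365.56,  -0.11]), array([[-2.04, -0.99],
       [ 2.09, -1.15],
       [ 1.55,  1.48],
       [-1.59,  1.33]]))
(array([472.75, 356.9 ,  -0.12]), array([[-0.2 , -0.34],
       [ 0.46, -0.5 ],
       [-0.62,  0.3 ],
       [ 0.37,  0.53]]))
(array([471.44, 364.97,  -0.11]), array([[-0.23, -1.51],
       [ 0.89, -1.31],
       [ 0.18,  1.33],
       [-0.83,  1.18]]))
[[461.92 428.49  40.  ]
 [447.22 306.32  40.  ]
 [500.04 418.11  40.  ]
 [486.9  295.9   40.  ]]
```

The wrist fit puts the cradle at (474.5, 363.4), yaw -0.113. The scene camera agrees and the top camera is off by about 7 mm. Next, over the box.

```bash
python3 - <<'E'
from plan import *
plan([600,120,340],-0.109,12,0)
E
```

```text
from [469.5 400.7 330.7] end [600. 120. 340.] yaw -0.111
[[-0.88,0.54,-0.03,-0,0,-0,0],[-1.76,1.07,-0.06,-0,0,-0,0],[-2.65,1.61,-0.1,-0,0,-0,0],[-2.64,1.61,-0.09,-0,0,-0,0],[-2.65,1.6,-0.1,-0,0,-0,0],[-2.64,1.61,-0.09,-0,0,-0,0],[-2.65,1.61,-0.09,-0,0,-0,0],[-2.64,1.61,-0.1,-0,0,-0,0],[-2.64,1.61,-0.09,-0,0,-0,0],[-2.65,1.61,-0.09,-0,0,-0,0]]
[[-1.76,1.07,-0.07,-0,0,-0,0],[-0.88,0.54,-0.03,-0,0,-0,0]]
```

>>> arm_command(
  series=[
    [-0.9,0.5,0,0,0,0,0],
    [-1.8,1.1,-0.1,0,0,0,0],
    [-2.6,1.6,-0.1,0,0,0,0],
    [-2.6,1.6,-0.1,0,0,0,0],
    [-2.6,1.6,-0.1,0,0,0,0],
    [-2.6,1.6,-0.1,0,0,0,0],
    [-2.6,1.6,-0.1,0,0,0,0],
    [-2.6,1.6,-0.1,0,0,0,0],
    [-2.7,1.6,-0.1,0,0,0,0],
    [-2.7,1.6,-0.1,0,0,0,0],
  ],
)

```text
time_s: 2.2
eef_pos: [586.2, 147.5, 339.8]
ee_rot: [[0.111, 0.994, -0.001], [0.994, -0.111, -0.0], [-0.0, -0.001, -1.0]]
ft_force: [0.3, 0.0, 0.1]
grip_width: 0.995
```

>>> arm_command(
  series=[
    [-1.8,1.1,-0.1,0,0,0,0],
    [-0.9,0.5,0,0,0,0,0],
    [0,0,0,0,0,0,0],
    [0,0,0,0,0,0,0],
  ],
)

```text
time_s: 2.53
eef_pos: [598.8, 120.3, 340.7]
ee_rot: [[0.113, 0.994, -0.001], [0.994, -0.113, 0.0], [0.0, -0.001, -1.0]]
ft_force: [0.0, 1.0, -0.4]
grip_width: 1.001
```

```bash
python3 shot.py bx1
```

```text
2.5333 [598.8 120.3 340.7] [[0.113, 0.994, -0.001], [0.994, -0.113, 0.0], [0.0, -0.001, -1.0]] [ 0.   1.  -0.4] 1.00072951805232
```

View pics/bx1_wrist.png

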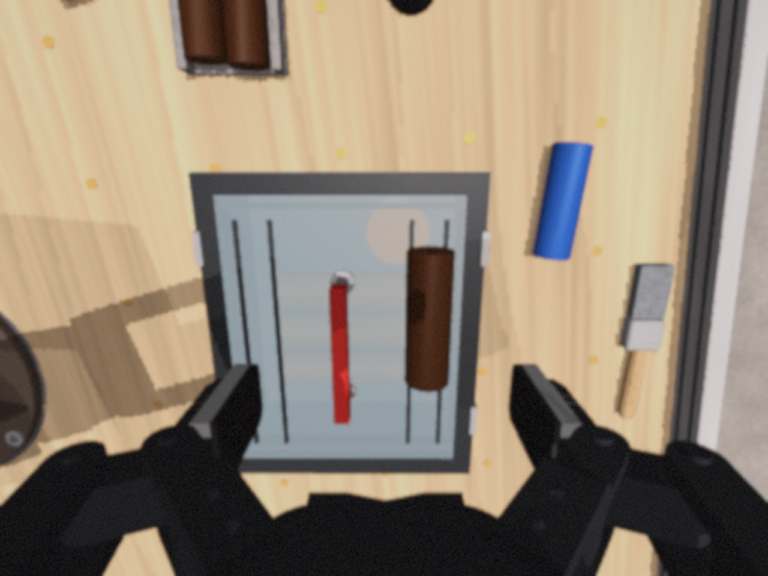

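The lid spans (190,173) to (470,472), the handle runs from (340,285) to (343,423), and the blank runs from (430,248) to (428,388).

```bash
python3 - <<'E'
import cv2
im=cv2.imread("pics/bx1_wrist_raw.png")
a=im[155:295,200:320]; cv2.imwrite("pics/bx1_z.png",cv2.resize(a,(480*120*7//(480*7)*5,700)[:2] if 0 else (514,600),interpolation=cv2.INTER_CUBIC))
from h import *; import pickle
np.set_printoptions(precision=2,suppress=True)
s,k=pickle.load(open("pics/bx1_wrist.pkl","rb"))
z=lambda a,f,o:(np.array(a)+.5)/f-.5+o
uv=z([[190,173],[490,173],[470,472],[213,472]],1.5,0)
L=[[-122,146,123],[122,146,123],[122,-146,123],[-122,-146,123]]
print(back(k,uv,123)); print(fit([(k,L,uv)],[550,45,-.11]))
print("handle",back(k,z([[340,285],[343,423]],1.5,0),166))
# blank silhouette ends: edges lie about axis height; use z=150ish
print("blank",back(k,z([[430,248],[428,388]],1.5,0),160),back(k,z([[408,250],[453,250],[408,385],[448,385]],1.5,0),145))
E
```

```text
[[ 446.42  204.43  123.  ]
 [ 692.37  176.62  123.  ]
 [ 659.75 -117.26  123.  ]
 [ 397.52  -87.7   123.  ]]
(array([549.67,  45.16,  -0.13]), array([[ 0.48, -1.01],
       [-2.4 ,  2.14],
       [-5.09, -0.63],
       [ 7.45, -2.72]]))
handle [[561.83 107.03 166.  ]
 [546.57 -16.85 166.  ]]
blank [[634.92 127.21 160.  ]
 [623.17   5.44 160.  ]] [[618.21 124.52 145.  ]
 [654.7  120.4  145.  ]
 [606.27   1.79 145.  ]
 [642.04  -2.25 145.  ]]
```

View pics/bx1_z.png

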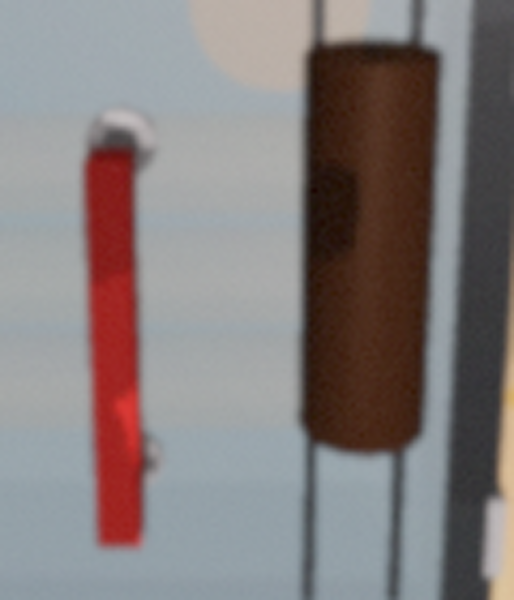

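```bash
python3 - <<'E'
from h import *; import pickle
np.set_printoptions(precision=2,suppress=True)
s,k=pickle.load(open("pics/bx1_wrist.pkl","rb"))
z=lambda a,f,o:(np.array(a)+.5)/f-.5+o
uv=z([[190,173],[490,173],[470,472]],1.5,0)
L=[[-122,146,123],[122,146,123],[122,-146,123]]
print(fit([(k,L,uv)],[550,45,-.11]))
zz=lambda a:z(a,4.285,[200,155])
print("cam",-k['R'].T@k['t'])
print("handle L/R",back(k,zz([[86,155],[98,545],[134,155],[142,545]]),166))
print("R at 152",back(k,zz([[134,155],[142,545]]),152))
# blank: tangent-line fit of 4 silhouette lines
C=-k['R'].T@k['t']
e=zz([[309,55],[303,420],[438,55],[420,430]])
f,cx,cy,R,t=cam(k); d=np.c_[(e[:,0]-cx)/f,(e[:,1]-cy)/f,np.ones(4)]@R
n1=np.cross(d[0],d[1]); n2=np.cross(d[2],d[3]); n1/=np.linalg.norm(n1); n2/=np.linalg.norm(n2)
# axis at z=143: point (x, ymid), direction yaw; distance to both planes =20
def r(p):
    a=np.array([p[0],65,143])-C; u=np.array([-np.sin(p[1]),np.cos(p[1]),0])
    return [abs(n1@(a+60*u))-20,abs(n1@(a-60*u))-20,abs(n2@(a+60*u))-20,abs(n2@(a-60*u))-20]
q=least_squares(r,[628,-.11]); print("blank x at y=65, yaw",q.x,q.fun)
print("ends", back(k,zz([[372,48],[366,450]]),158), back(k,zz([[372,72],[366,450]]),163))
E
```

```text
(array([553.55,  44.88,  -0.11]), array([[ 1.82,  0.57],
       [-1.12,  0.27],
       [-0.87, -1.83]]))
cam [607.4  193.36 484.55]
handle L/R [[553.68 106.77 166.  ]
 [538.78 -15.92 166.  ]
 [566.8  105.29 166.  ]
 [552.1  -17.43 166.  ]]
R at 152 [[565.01 101.42 152.  ]
 [549.67 -26.69 152.  ]]
blank x at y=65, yaw [630.    -0.11] [-1.57 -1.59 -1.59 -1.61]
ends [[634.94 126.04 158.  ]
 [622.96   2.64 158.  ]] [[633.98 120.47 163.  ]
 [622.72   5.56 163.  ]]
```

```bash
python3 - <<'E'
from plan import *
plan([630,64,180],-0.111,10,0)
E
```

```text
from [598.6 120.9 340.8] end [630.  64. 180.] yaw -0.112
[[-0.22,0.16,0.67,-0,-0,-0,0],[-0.44,0.31,1.34,-0,-0,-0,0],[-0.67,0.47,2.01,-0,-0,-0,0],[-0.66,0.47,2.01,-0,-0,-0,0],[-0.66,0.47,2.01,-0,-0,-0,0],[-0.67,0.48,2.01,-0,-0,-0,0],[-0.66,0.47,2.01,-0,-0,-0,0],[-0.66,0.47,2.01,-0,-0,-0,0],[-0.45,0.31,1.33,-0,-0,-0,0],[-0.22,0.16,0.67,-0,-0,-0,0]]
```

>>> arm_command(
  series=[
    [-0.22,0.16,0.67,0,0,0,0],
    [-0.44,0.31,1.34,0,0,0,0],
    [-0.67,0.47,2,0,0,0,0],
    [-0.66,0.47,2,0,0,0,0],
    [-0.66,0.47,2,0,0,0,0],
    [-0.66,0.47,2,0,0,0,0],
    [-0.66,0.47,2,0,0,0,0],
    [-0.66,0.47,2,0,0,0,0],
    [-0.45,0.31,1.33,0,0,0,0],
    [-0.22,0.16,0.67,0,0,0,0],
  ],
)

```text
time_s: 3.42
eef_pos: [629.6, 63.4, 178.8]
ee_rot: [[0.112, 0.994, -0.003], [0.994, -0.112, -0.0], [-0.0, -0.003, -1.0]]
ft_force: [0.7, -0.2, -0.5]
grip_width: 0.998
```

>>> arm_command(
  series=[
    [0,0,0,0,0,0,0],
    [0,0,0,0,0,0,0],
  ],
)

```text
time_s: 3.58
eef_pos: [630.6, 63.7, 181.3]
ee_rot: [[0.112, 0.994, 0.0], [0.994, -0.112, 0.0], [0.0, -0.0, -1.0]]
ft_force: [1.0, 1.0, -0.1]
grip_width: 1.001
```

```bash
python3 shot.py bx2 wrist scene; python3 - <<'E'
import cv2
im=cv2.imread("pics/bx2_scene_raw.png")[130:250,190:340]
cv2.imwrite("pics/bx2_sz.png",cv2.resize(im,None,fx=5,fy=5,interpolation=cv2.INTER_CUBIC))
E
```

```text
3.6333 [630.9  63.7 181.9] [[0.112, 0.994, 0.001], [0.994, -0.112, 0.0], [0.0, 0.001, -1.0]] [-0.9  1.5  0.1] 0.9985387891168578
```

View pics/bx2_wrist.png

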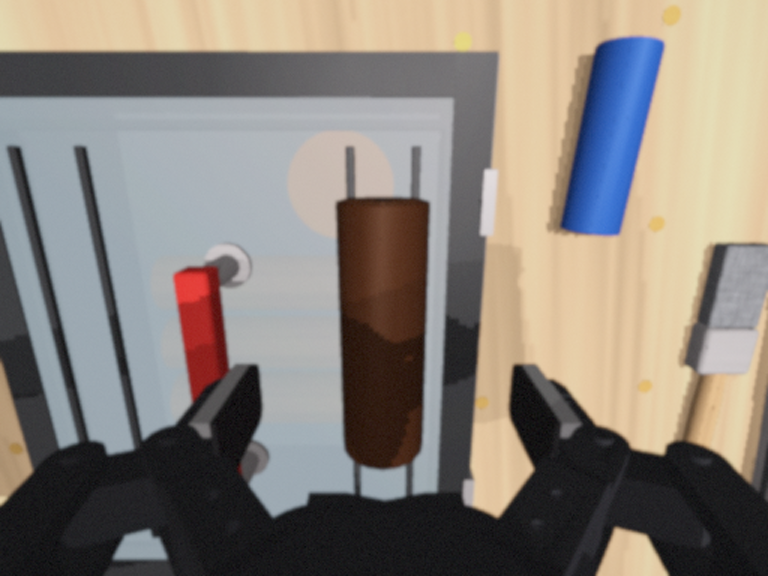

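View pics/bx2_sz.png

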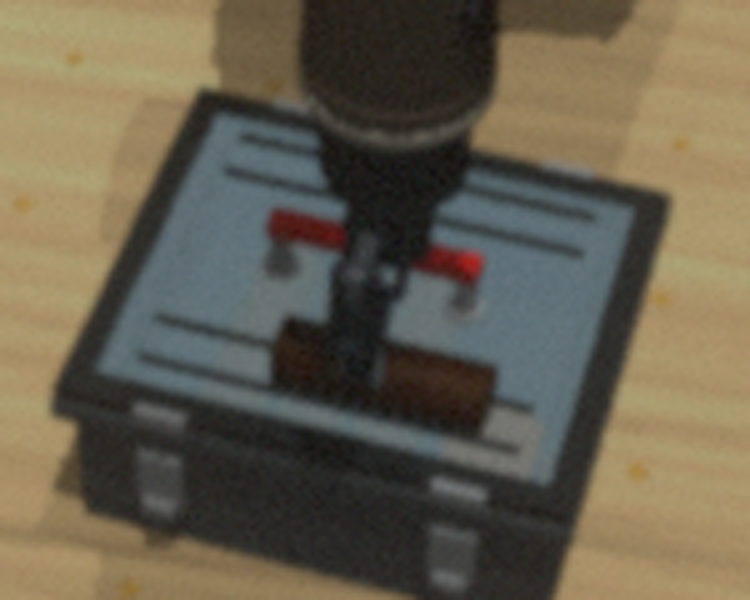

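The blank sits centred between the fingers: blank at column 383, finger centre at 385. Going down to grasp.

>>> arm_command(
  series=[
    [0,0,0.5,0,0,0,0],
    [0,0,0.9,0,0,0,0],
    [0,0,0.9,0,0,0,0],
    [0,0,0.9,0,0,0,0],
    [0,0,0.8,0,0,0,0],
    [0,0,0.5,0,0,0,0],
    [0,0,0.3,0,0,0,0],
    [0,0,0,0,0,0,0],
    [0,0,0,0,0,0,0],
  ],
  squeeze=30,
)

```text
time_s: 4.43
eef_pos: [630.6, 63.2, 132.9]
ee_rot: [[0.113, 0.994, -0.0], [0.994, -0.113, -0.0], [-0.0, -0.0, -1.0]]
ft_force: [0.2, 0.1, 0.3]
grip_width: 1.001
```

>>> arm_command(
  series=[
    [0,0,0,0,0,0,0.2],
    [0,0,0,0,0,0,0.35],
    [0,0,0,0,0,0,0.45],
    [0,0,0,0,0,0,0.5],
    [0,0,0,0,0,0,0.55],
    [0,0,0,0,0,0,0.6],
    [0,0,0,0,0,0,0.7],
    [0,0,0,0,0,0,0.7],
  ],
)

```text
time_s: 5.1
eef_pos: [630.5, 63.3, 133.4]
ee_rot: [[0.113, 0.994, 0.0], [0.994, -0.113, 0.0], [0.0, 0.0, -1.0]]
ft_force: [-2.3, 0.1, 5.3]
grip_width: 0.456
```

```bash
python3 shot.py bx3 wrist
```

```text
5.1 [630.5  63.3 133.4] [[0.113, 0.994, 0.0], [0.994, -0.113, 0.0], [0.0, 0.0, -1.0]] [-2.3  0.1  5.3] 0.45634630880821664
```

View pics/bx3_wrist.png

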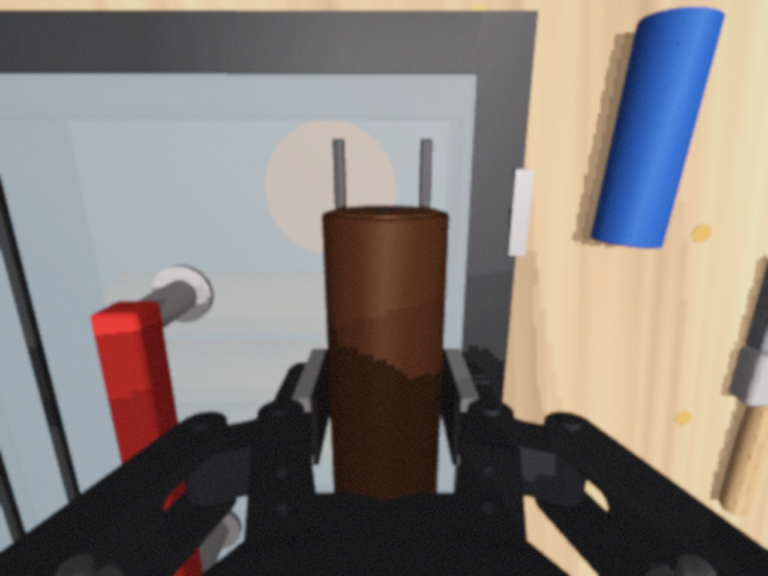

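The blank is gripped at 0.456 opening, about 39 mm, and is square to the fingers. Lifting.

>>> arm_command(
  series=[
    [0,0,-0.2,0,0,0,0.7],
    [0,0,-0.4,0,0,0,0.7],
    [0,0,-0.8,0,0,0,0.7],
    [0,0,-1.2,0,0,0,0.7],
    [0,0,-1.5,0,0,0,0.7],
    [0,0,-1.5,0,0,0,0.7],
    [0,0,-1.2,0,0,0,0.7],
    [0,0,-0.8,0,0,0,0.7],
    [0,0,-0.4,0,0,0,0.7],
  ],
  squeeze=40,
)

```text
time_s: 5.9
eef_pos: [631.2, 63.3, 214.8]
ee_rot: [[0.113, 0.994, 0.002], [0.994, -0.113, 0.0], [0.0, 0.002, -1.0]]
ft_force: [-0.2, 0.7, -1.0]
grip_width: 0.455
```

```bash
python3 - <<'E'
from plan import *
s=ctrl.state(); print(s['grip_width'],s['ft_force'])
plan([474.5,363,150],-0.113,20,0.7)
E
```

```text
0.45458079032182314 [-0.156758    0.65512342 -0.96542771]
from [631.2  63.3 214.8] end [474.5 363.  150. ] yaw -0.113
[[0.52,-0.35,0.12,0,-0,-0,0.7],[1.04,-0.7,0.24,0,-0,-0,0.7],[1.55,-1.06,0.36,0,-0,-0,0.7],[1.56,-1.05,0.36,0,-0,-0,0.7],[1.55,-1.05,0.35,0,-0,-0,0.7],[1.56,-1.06,0.36,0,-0,-0,0.7],[1.56,-1.05,0.36,0,-0,-0,0.7],[1.55,-1.05,0.36,0,-0,-0,0.7],[1.56,-1.06,0.36,0,-0,-0,0.7],[1.56,-1.05,0.36,0,-0,-0,0.7]]
[[1.55,-1.05,0.36,0,-0,-0,0.7],[1.56,-1.06,0.36,0,-0,-0,0.7],[1.55,-1.05,0.35,0,-0,-0,0.7],[1.56,-1.05,0.36,0,-0,-0,0.7],[1.56,-1.06,0.36,0,-0,-0,0.7],[1.55,-1.05,0.36,0,-0,-0,0.7],[1.56,-1.05,0.36,0,-0,-0,0.7],[1.56,-1.06,0.36,0,-0,-0,0.7],[1.03,-0.7,0.24,0,-0,-0,0.7],[0.52,-0.35,0.12,0,-0,-0,0.7]]
```

>>> arm_command(
  series=[
    [0.52,-0.35,0,0,0,0,0.7],
    [1.04,-0.7,0,0,0,0,0.7],
    [1.55,-1.05,0.2,0,0,0,0.7],
    [1.56,-1.05,0.2,0,0,0,0.7],
    [1.56,-1.05,0.3,0,0,0,0.7],
    [1.56,-1.06,0.4,0,0,0,0.7],
    [1.56,-1.05,0.4,0,0,0,0.7],
    [1.55,-1.05,0.4,0,0,0,0.7],
    [1.56,-1.06,0.4,0,0,0,0.7],
    [1.56,-1.05,0.4,0,0,0,0.7],
  ],
)

```text
time_s: 6.73
eef_pos: [550.4, 214.6, 184.9]
ee_rot: [[0.112, 0.994, -0.002], [0.994, -0.112, -0.0], [-0.001, -0.002, -1.0]]
ft_force: [-0.2, 0.0, -1.6]
grip_width: 0.453
```

>>> arm_command(
  series=[
    [1.55,-1.05,0.4,0,0,0,0.7],
    [1.56,-1.06,0.4,0,0,0,0.7],
    [1.56,-1.05,0.4,0,0,0,0.7],
    [1.56,-1.05,0.4,0,0,0,0.7],
    [1.56,-1.06,0.4,0,0,0,0.7],
    [1.55,-1.05,0.4,0,0,0,0.7],
    [1.56,-1.05,0.4,0,0,0,0.7],
    [1.56,-1.06,0.4,0,0,0,0.7],
    [1.03,-0.7,0.3,0,0,0,0.7],
    [0.52,-0.35,0.1,0,0,0,0.7],
  ],
)

```text
time_s: 7.57
eef_pos: [471.9, 364.4, 148.9]
ee_rot: [[0.111, 0.994, -0.002], [0.994, -0.111, -0.001], [-0.001, -0.002, -1.0]]
ft_force: [-0.2, -0.0, -1.3]
grip_width: 0.455
```

>>> arm_command(
  series=[
    [0,0,0,0,0,0,0.7],
    [0,0,0,0,0,0,0.7],
    [0,0,0,0,0,0,0.7],
  ],
)

```text
time_s: 7.82
eef_pos: [474.2, 362.5, 150.1]
ee_rot: [[0.113, 0.994, 0.0], [0.994, -0.113, -0.0], [-0.0, 0.0, -1.0]]
ft_force: [0.3, 0.4, -0.8]
grip_width: 0.451
```

```bash
python3 shot.py cr2 wrist scene; python3 - <<'E'
import cv2
im=cv2.imread("pics/cr2_scene_raw.png")[140:240,310:430]
cv2.imwrite("pics/cr2_sz.png",cv2.resize(im,None,fx=6,fy=6,interpolation=cv2.INTER_CUBIC))
E
```

```text
7.8667 [474.3 362.4 150.2] [[0.114, 0.994, 0.0], [0.994, -0.114, -0.0], [0.0, 0.0, -1.0]] [ 0.6  0.3 -1.4] 0.45499887493234825
```

View pics/cr2_wrist.png

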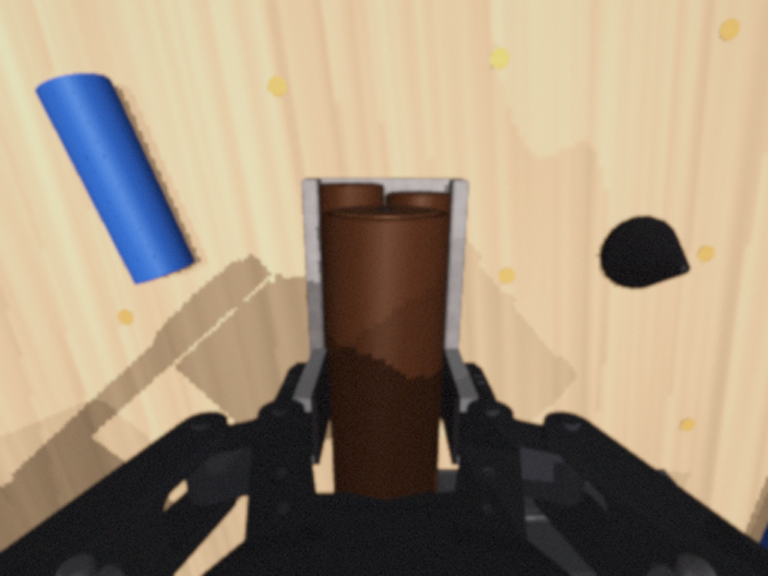

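View pics/cr2_sz.png

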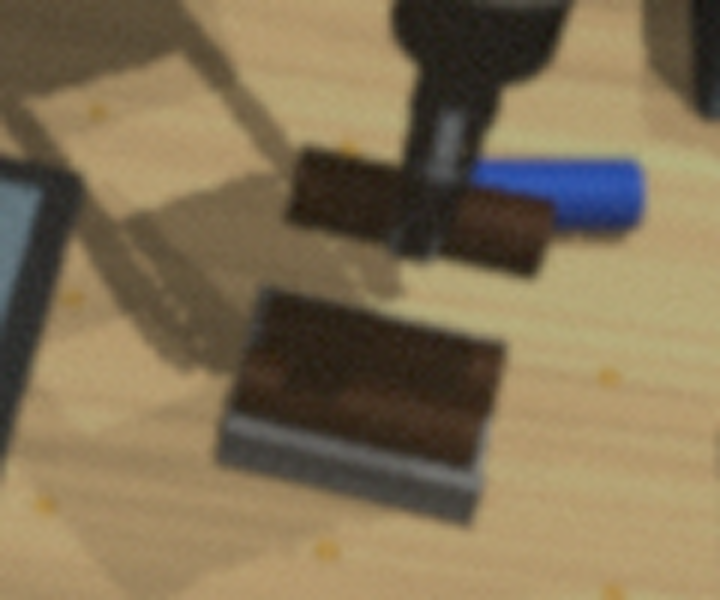

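The held blank (column 386) is centred over the cradle (columns 303 to 467, mid 385). Descending: contact is expected at a TCP height of about 54.

>>> arm_command(
  series=[
    [0,0,0.5,0,0,0,0.7],
    [0,0,1,0,0,0,0.7],
    [0,0,1.2,0,0,0,0.7],
    [0,0,1.2,0,0,0,0.7],
    [0,0,1.2,0,0,0,0.7],
    [0,0,1.2,0,0,0,0.7],
    [0,0,1.0,0,0,0,0.7],
    [0,0,0.6,0,0,0,0.7],
    [0,0,0.4,0,0,0,0.7],
    [0,0,0.2,0,0,0,0.7],
  ],
)

```text
time_s: 8.75
eef_pos: [473.7, 363.0, 64.3]
ee_rot: [[0.113, 0.994, -0.001], [0.994, -0.113, -0.0], [-0.0, -0.001, -1.0]]
ft_force: [-0.3, 0.1, -1.7]
grip_width: 0.454
```

>>> arm_command(
  series=[
    [0,0,0.1,0,0,0,0.7],
    [0,0,0.1,0,0,0,0.7],
    [0,0,0.1,0,0,0,0.7],
    [0,0,0.1,0,0,0,0.7],
    [0,0,0.1,0,0,0,0.7],
    [0,0,0,0,0,0,0.7],
    [0,0,0,0,0,0,0.7],
  ],
)

```text
time_s: 9.33
eef_pos: [473.9, 363.2, 60.1]
ee_rot: [[0.113, 0.994, 0.0], [0.994, -0.113, 0.0], [0.0, 0.0, -1.0]]
ft_force: [0.0, 0.1, -0.9]
grip_width: 0.45
```

>>> arm_command(
  series=[
    [0,0,0.1,0,0,0,0.7],
    [0,0,0.1,0,0,0,0.7],
    [0,0,0.1,0,0,0,0.7],
    [0,0,0.05,0,0,0,0.7],
    [0,0,0,0,0,0,0.7],
    [0,0,0,0,0,0,0.7],
  ],
)

```text
time_s: 9.83
eef_pos: [473.8, 363.1, 56.4]
ee_rot: [[0.113, 0.994, -0.0], [0.994, -0.113, -0.0], [-0.0, -0.0, -1.0]]
ft_force: [-0.6, -0.5, -0.6]
grip_width: 0.454
```

```bash
python3 shot.py cr3 wrist scene; python3 - <<'E'
import cv2
im=cv2.imread("pics/cr3_scene_raw.png")[140:240,310:430]
cv2.imwrite("pics/cr3_sz.png",cv2.resize(im,None,fx=6,fy=6,interpolation=cv2.INTER_CUBIC))
E
```

```text
9.8833 [473.9 363.1  56.5] [[0.113, 0.994, -0.0], [0.994, -0.113, -0.0], [-0.0, -0.0, -1.0]] [-0.2  0.8 -1.4] 0.45080889221425724
```

View pics/cr3_wrist.png

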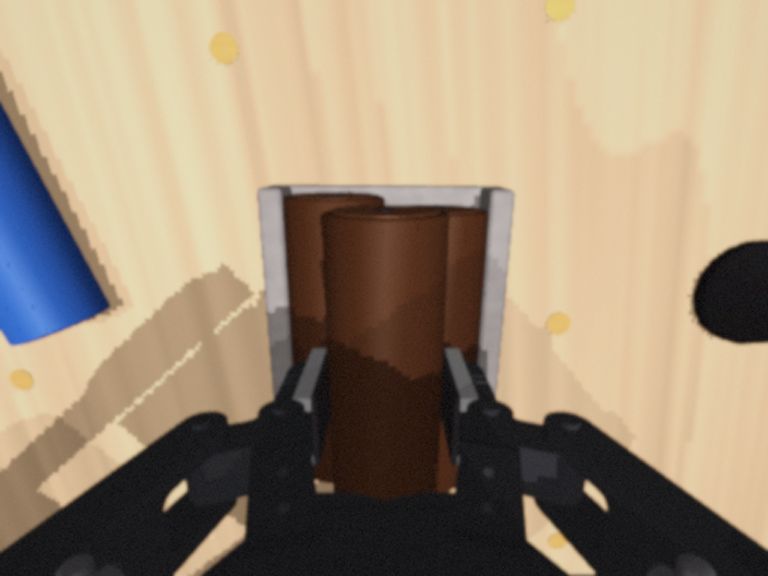

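View pics/cr3_sz.png

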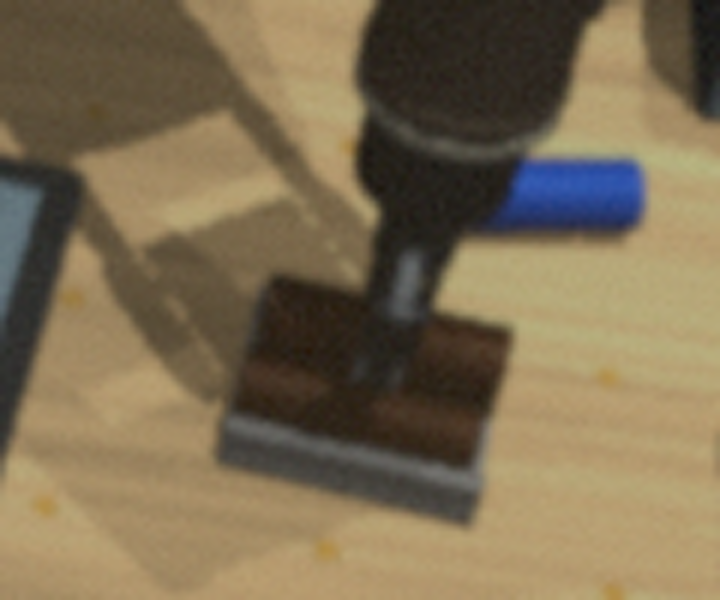

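Still centred (cheeks 260 to 512, blank at 386) and no contact yet. Lowering in small steps.

>>> arm_command(
  series=[
    [0,0,0.05,0,0,0,0.7],
    [0,0,0.05,0,0,0,0.7],
    [0,0,0.05,0,0,0,0.7],
    [0,0,0.05,0,0,0,0.7],
    [0,0,0,0,0,0,0.7],
    [0,0,0,0,0,0,0.7],
  ],
)

```text
time_s: 10.43
eef_pos: [474.0, 363.2, 55.0]
ee_rot: [[0.113, 0.994, 0.0], [0.994, -0.113, 0.0], [0.0, 0.0, -1.0]]
ft_force: [-1.9, -1.6, 9.6]
grip_width: 0.453
```

Contact at 9.6 N. Releasing slowly.

>>> arm_command(
  series=[
    [0,0,-0.02,0,0,0,0.55],
    [0,0,0,0,0,0,0.5],
    [0,0,0,0,0,0,0.45],
    [0,0,0,0,0,0,0.4],
    [0,0,0,0,0,0,0.3],
    [0,0,0,0,0,0,0.2],
    [0,0,0,0,0,0,0.1],
    [0,0,0,0,0,0,0],
    [0,0,0,0,0,0,0],
    [0,0,0,0,0,0,0],
  ],
)

```text
time_s: 11.27
eef_pos: [473.9, 363.1, 54.7]
ee_rot: [[0.113, 0.994, -0.0], [0.994, -0.113, -0.0], [-0.0, -0.0, -1.0]]
ft_force: [1.0, 0.4, 1.1]
grip_width: 1.001
```

```bash
python3 shot.py cr4 wrist
```

```text
11.2667 [473.9 363.1  54.7] [[0.113, 0.994, -0.0], [0.994, -0.113, -0.0], [-0.0, -0.0, -1.0]] [1.  0.4 1.1] 1.0008228648619408
```

View pics/cr4_wrist.png

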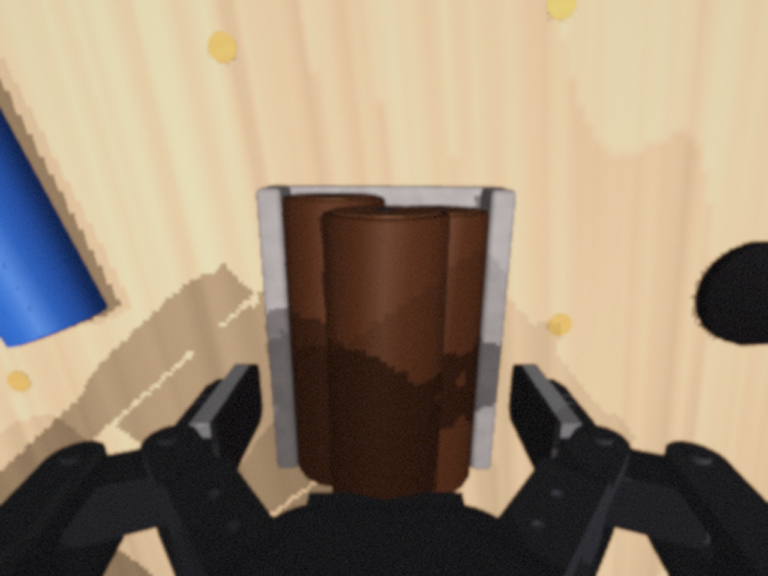

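The blank lies in the gap, the fingers are clear, and the pyramid is tidy. Rising straight up.

>>> arm_command(
  series=[
    [0,0,-0.3,0,0,0,0],
    [0,0,-0.8,0,0,0,0],
    [0,0,-1.5,0,0,0,0],
    [0,0,-2.2,0,0,0,0],
    [0,0,-2.6,0,0,0,0],
    [0,0,-2.6,0,0,0,0],
    [0,0,-2.6,0,0,0,0],
    [0,0,-2.6,0,0,0,0],
    [0,0,-2,0,0,0,0],
    [0,0,-1,0,0,0,0],
  ],
)

```text
time_s: 12.15
eef_pos: [474.7, 363.7, 240.3]
ee_rot: [[0.113, 0.994, 0.003], [0.994, -0.113, 0.002], [0.003, 0.003, -1.0]]
ft_force: [0.3, -0.3, -0.3]
grip_width: 1.001
```

>>> arm_command(
  series=[
    [0,0,0,0,0,0,0],
    [0,0,0,0,0,0,0],
  ],
)

```text
time_s: 12.32
eef_pos: [473.8, 363.1, 236.6]
ee_rot: [[0.113, 0.994, 0.0], [0.994, -0.113, 0.0], [0.0, 0.0, -1.0]]
ft_force: [0.7, -0.4, -1.7]
grip_width: 1.001
```

```bash
python3 shot.py cr5 wrist; python3 - <<'E'
from plan import *
plan([553.4,44.7,230],-0.111,20,0)
E
```

```text
12.3167 [473.8 363.1 236.6] [[0.113, 0.994, 0.0], [0.994, -0.113, 0.0], [0.0, 0.0, -1.0]] [ 0.7 -0.4 -1.7] 1.001241854185908
from [473.4 362.8 235.8] end [553.4  44.7 230. ] yaw -0.113
[[-0.57,0.21,0.01,-0,0,-0,0],[-1.14,0.43,0.02,-0,0,-0,0],[-1.7,0.64,0.04,-0,0,-0,0],[-1.71,0.64,0.03,-0,0,-0,0],[-1.7,0.64,0.03,-0,0,-0,0],[-1.71,0.65,0.03,-0,0,-0,0],[-1.7,0.64,0.04,-0,0,-0,0],[-1.71,0.64,0.03,-0,0,-0,0],[-1.71,0.64,0.03,-0,0,-0,0],[-1.7,0.64,0.03,-0,0,-0,0]]
[[-1.71,0.64,0.04,-0,0,-0,0],[-1.7,0.64,0.03,-0,0,-0,0],[-1.71,0.64,0.03,-0,0,-0,0],[-1.7,0.64,0.04,-0,0,-0,0],[-1.71,0.64,0.03,-0,0,-0,0],[-1.71,0.65,0.03,-0,0,-0,0],[-1.7,0.64,0.03,-0,0,-0,0],[-1.71,0.64,0.04,-0,0,-0,0],[-1.13,0.42,0.02,-0,0,-0,0],[-0.57,0.22,0.01,-0,0,-0,0]]
```

View pics/cr5_wrist.png

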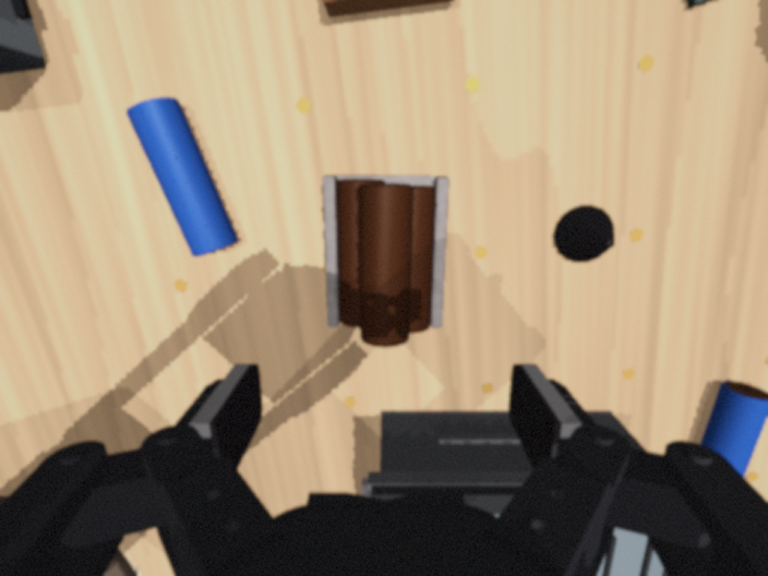

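```bash
python3 - <<'E'
from h import *; import pickle
np.set_printoptions(precision=1,suppress=True)
s,k=pickle.load(open("pics/cr5_wrist.pkl","rb"))
z=lambda a,f,o:(np.array(a)+.5)/f-.5+o
print(back(k,z([[386,187],[385,334]],1.5,0),84), back(k,z([[325,177],[447,178],[441,326],[332,326]],1.5,0),30))
p=np.array([[424.3,0,0]]); 
P=np.array([[474.5+u*np.cos(.113)*0-(-np.sin(.113))*v*1, 363.4+v*np.cos(.113),84] for u,v in((0,60),(0,-60))]); print(P,proj(k,P)*1.5)
E
```

```text
[[481.3 421.1  84. ]
 [468.5 313.8  84. ]] [[433.4 431.6  30. ]
 [530.6 419.9  30. ]
 [516.3 293.5  30. ]
 [420.  304.4  30. ]]
[[481.3 423.   84. ]
 [467.7 303.8  84. ]] [[385.3 183.9]
 [385.2 345.9]]
```

The top blank fits the cradle centre to within about 3 mm. Now to the handle.

>>> arm_command(
  series=[
    [-0.57,0.21,0,0,0,0,0],
    [-1.14,0.43,0,0,0,0,0],
    [-1.7,0.64,0,0,0,0,0],
    [-1.7,0.64,0,0,0,0,0],
    [-1.7,0.64,0,0,0,0,0],
    [-1.7,0.64,0,0,0,0,0],
    [-1.7,0.64,0,0,0,0,0],
    [-1.7,0.64,0,0,0,0,0],
    [-1.7,0.64,0,0,0,0,0],
    [-1.7,0.64,0,0,0,0,0],
  ],
)

```text
time_s: 13.2
eef_pos: [513.5, 202.4, 235.8]
ee_rot: [[0.113, 0.994, -0.002], [0.994, -0.113, -0.001], [-0.001, -0.001, -1.0]]
ft_force: [0.4, 0.1, 0.1]
grip_width: 1.0
```

>>> arm_command(
  series=[
    [-1.7,0.64,0,0,0,0,0],
    [-1.7,0.64,0,0,0,0,0],
    [-1.7,0.64,0,0,0,0,0],
    [-1.7,0.64,0,0,0,0,0],
    [-1.7,0.64,0,0,0,0,0],
    [-1.7,0.64,0,0,0,0,0],
    [-1.7,0.64,0,0,0,0,0],
    [-1.7,0.64,0,0,0,0,0],
    [-1.13,0.42,0,0,0,0,0],
    [-0.6,0.22,0,0,0,0,0],
  ],
)

```text
time_s: 14.03
eef_pos: [553.6, 43.7, 236.0]
ee_rot: [[0.114, 0.993, -0.001], [0.993, -0.114, -0.0], [-0.0, -0.001, -1.0]]
ft_force: [0.5, 0.3, 0.0]
grip_width: 0.999
```

>>> arm_command(
  series=[
    [0,0,0,0,0,0,0],
    [0,0,0,0,0,0,0],
    [0,0,0,0,0,0,0],
  ],
)

```text
time_s: 14.28
eef_pos: [553.5, 46.2, 236.6]
ee_rot: [[0.113, 0.994, -0.0], [0.994, -0.113, 0.0], [0.0, -0.0, -1.0]]
ft_force: [0.6, 0.7, -0.0]
grip_width: 1.003
```

```bash
python3 shot.py hd1 wrist
```

```text
14.2833 [553.5  46.2 236.6] [[0.113, 0.994, -0.0], [0.994, -0.113, 0.0], [0.0, -0.0, -1.0]] [ 0.6  0.7 -0. ] 1.003180129410663
```

View pics/hd1_wrist.png

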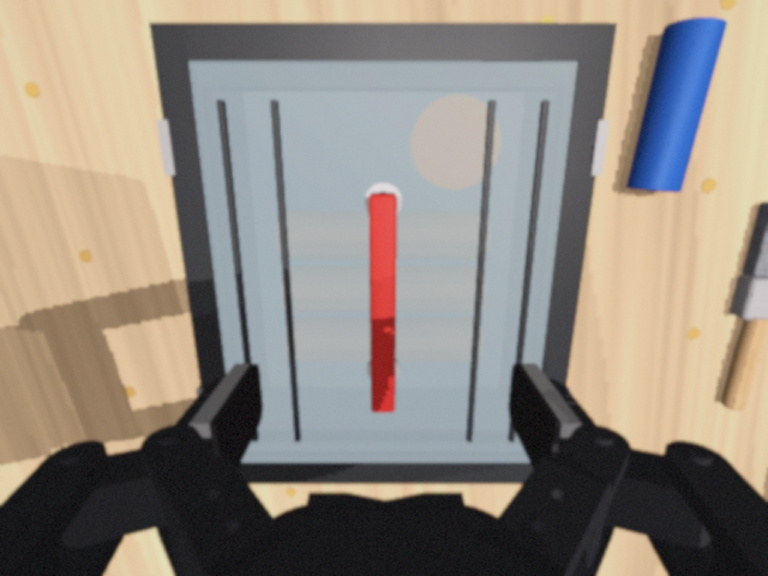

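The handle (column 383) is about 0.7 mm off the finger centre (385). I'll correct that and descend.

>>> arm_command(
  series=[
    [0,-0.07,0.5,0,0,0,0],
    [0,0,1,0,0,0,0],
    [0,0,1.3,0,0,0,0],
    [0,0,1.3,0,0,0,0],
    [0,0,1.3,0,0,0,0],
    [0,0,1.3,0,0,0,0],
    [0,0,1.2,0,0,0,0],
    [0,0,0.9,0,0,0,0],
    [0,0,0.5,0,0,0,0],
    [0,0,0.3,0,0,0,0],
  ],
  squeeze=30,
)

```text
time_s: 15.17
eef_pos: [552.6, 45.9, 139.7]
ee_rot: [[0.112, 0.994, -0.001], [0.994, -0.112, -0.0], [-0.0, -0.001, -1.0]]
ft_force: [-0.2, -0.0, -0.0]
grip_width: 1.0
```

>>> arm_command(
  series=[
    [0,0,0,0,0,0,0],
    [0,0,0,0,0,0,0.3],
    [0,0,0,0,0,0,0.5],
    [0,0,0,0,0,0,0.6],
    [0,0,0,0,0,0,0.7],
    [0,0,0,0,0,0,0.8],
    [0,0,0,0,0,0,0.85],
    [0,0,0,0,0,0,0.9],
    [0,0,0,0,0,0,1],
    [0,0,0,0,0,0,1],
  ],
)

```text
time_s: 16.0
eef_pos: [552.9, 45.8, 141.0]
ee_rot: [[0.113, 0.994, -0.0], [0.994, -0.113, 0.0], [-0.0, -0.0, -1.0]]
ft_force: [-2.3, 0.1, 5.8]
grip_width: 0.154
```

```bash
python3 shot.py hd2 wrist
```

```text
16.0 [552.9  45.8 141. ] [[0.113, 0.994, -0.0], [0.994, -0.113, 0.0], [-0.0, -0.0, -1.0]] [-2.3  0.1  5.8] 0.1542365741717217
```

View pics/hd2_wrist.png

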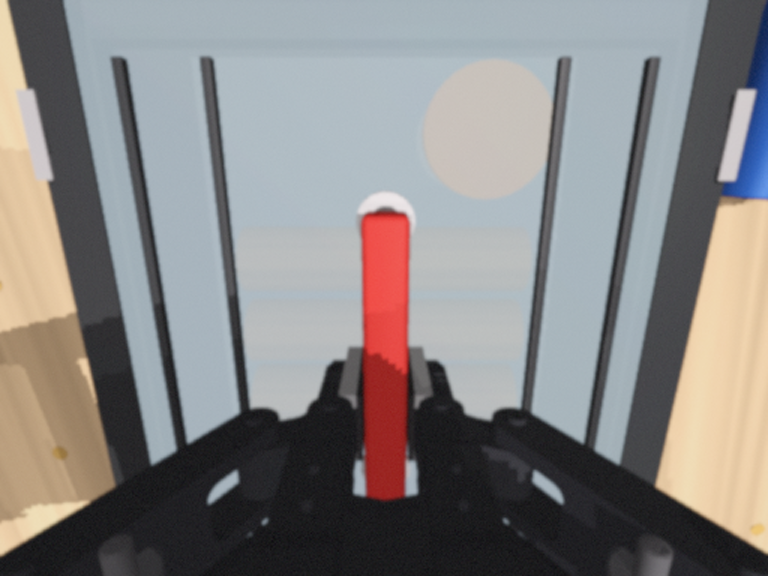

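The handle is gripped centrally at 0.154 opening (about 13 mm). Firming the grip and pulling up slowly.

>>> arm_command(
  series=[
    [0,0,0,0,0,0,1],
    [0,0,0,0,0,0,1],
    [0,0,0,0,0,0,1],
    [0,0,-0.05,0,0,0,1],
    [0,0,-0.05,0,0,0,1],
    [0,0,-0.05,0,0,0,1],
    [0,0,-0.05,0,0,0,1],
    [0,0,-0.05,0,0,0,1],
    [0,0,-0.05,0,0,0,1],
    [0,0,0,0,0,0,1],
  ],
  squeeze=100,
)

```text
time_s: 16.88
eef_pos: [552.6, 45.7, 143.2]
ee_rot: [[0.113, 0.994, -0.001], [0.994, -0.113, -0.0], [-0.0, -0.001, -1.0]]
ft_force: [0.6, 0.0, -17.4]
grip_width: 0.141
```

>>> arm_command(
  series=[
    [0,0,-0.05,0,0,0,1],
    [0,0,-0.05,0,0,0,1],
    [0,0,-0.05,0,0,0,1],
    [0,0,-0.05,0,0,0,1],
    [0,0,-0.05,0,0,0,1],
    [0,0,-0.05,0,0,0,1],
    [0,0,0,0,0,0,1],
  ],
)

```text
time_s: 17.47
eef_pos: [553.1, 45.8, 147.0]
ee_rot: [[0.113, 0.994, 0.0], [0.994, -0.113, -0.0], [-0.0, 0.0, -1.0]]
ft_force: [0.2, 0.3, -11.2]
grip_width: 0.14
```

The force peaked near 17 N and is falling, so the gasket is letting go. Continuing slowly.

>>> arm_command(
  series=[
    [0,0,-0.05,0,0,0,1],
    [0,0,-0.05,0,0,0,1],
    [0,0,-0.1,0,0,0,1],
    [0,0,-0.1,0,0,0,1],
    [0,0,-0.1,0,0,0,1],
    [0,0,-0.1,0,0,0,1],
    [0,0,-0.1,0,0,0,1],
    [0,0,-0.1,0,0,0,1],
    [0,0,-0.1,0,0,0,1],
    [0,0,0,0,0,0,1],
  ],
)

```text
time_s: 18.3
eef_pos: [554.0, 45.8, 155.3]
ee_rot: [[0.113, 0.994, 0.002], [0.994, -0.113, 0.0], [0.0, 0.002, -1.0]]
ft_force: [-0.5, -0.0, -5.3]
grip_width: 0.141
```

>>> arm_command(
  series=[
    [0,0,-0.1,0,0,0,1],
    [0,0,-0.2,0,0,0,1],
    [0,0,-0.3,0,0,0,1],
    [0,0,-0.3,0,0,0,1],
    [0,0,-0.3,0,0,0,1],
    [0,0,-0.3,0,0,0,1],
    [0,0,-0.3,0,0,0,1],
    [0,0,-0.3,0,0,0,1],
    [0,0,-0.2,0,0,0,1],
    [0,0,-0.1,0,0,0,1],
  ],
)

```text
time_s: 19.13
eef_pos: [553.2, 45.8, 179.1]
ee_rot: [[0.113, 0.994, 0.0], [0.994, -0.113, 0.0], [0.0, 0.0, -1.0]]
ft_force: [-0.2, 0.1, -4.1]
grip_width: 0.14
```

>>> arm_command(
  series=[
    [0,0,0,0,0,0,1],
    [0,0,0,0,0,0,1],
    [0,0,0,0,0,0,1],
  ],
)

```text
time_s: 19.38
eef_pos: [553.0, 45.8, 178.5]
ee_rot: [[0.113, 0.994, -0.0], [0.994, -0.113, -0.0], [-0.0, -0.0, -1.0]]
ft_force: [-0.1, 1.4, -3.6]
grip_width: 0.138
```

```bash
python3 shot.py ld1 scene wrist top; python3 - <<'E'
import cv2
im=cv2.imread("pics/ld1_scene_raw.png")[110:255,185:415]
cv2.imwrite("pics/ld1_sz.png",cv2.resize(im,None,fx=3.4,fy=3.4,interpolation=cv2.INTER_CUBIC))
E
```

```text
19.4833 [553.   45.7 178.5] [[0.113, 0.994, -0.0], [0.994, -0.113, -0.0], [-0.0, -0.0, -1.0]] [-0.5  0.2 -4.3] 0.13847553441401603
```

View pics/ld1_sz.png

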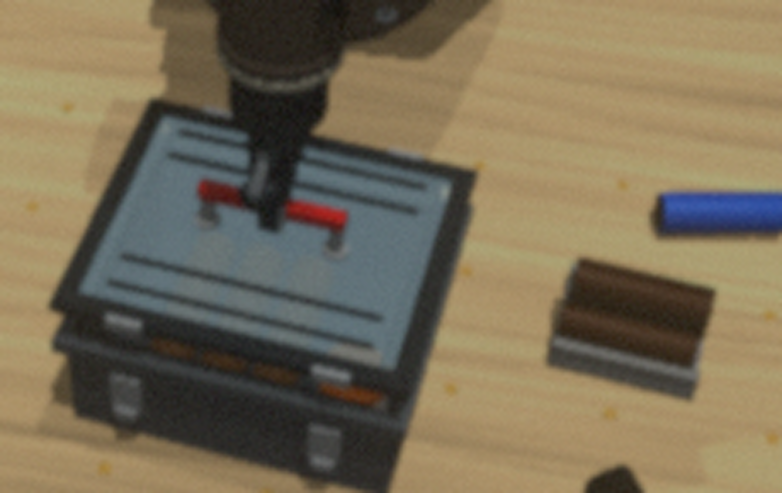

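View pics/ld1_wrist.png

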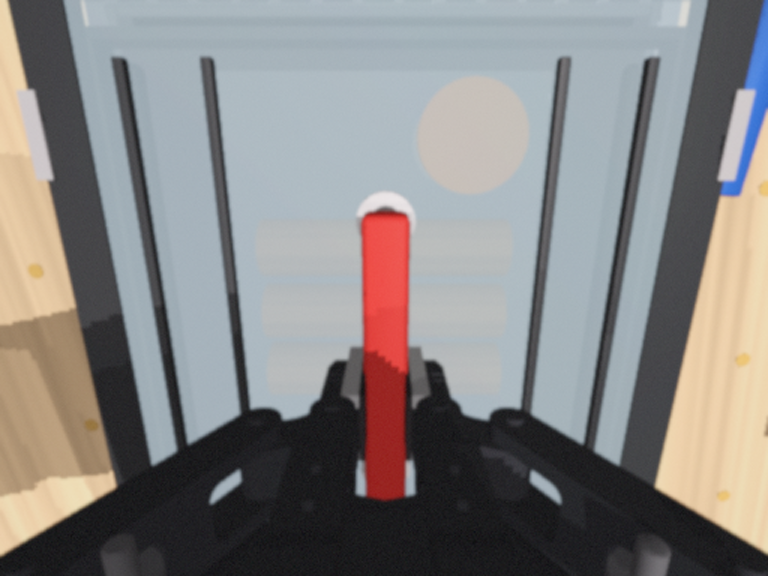

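View pics/ld1_top.png

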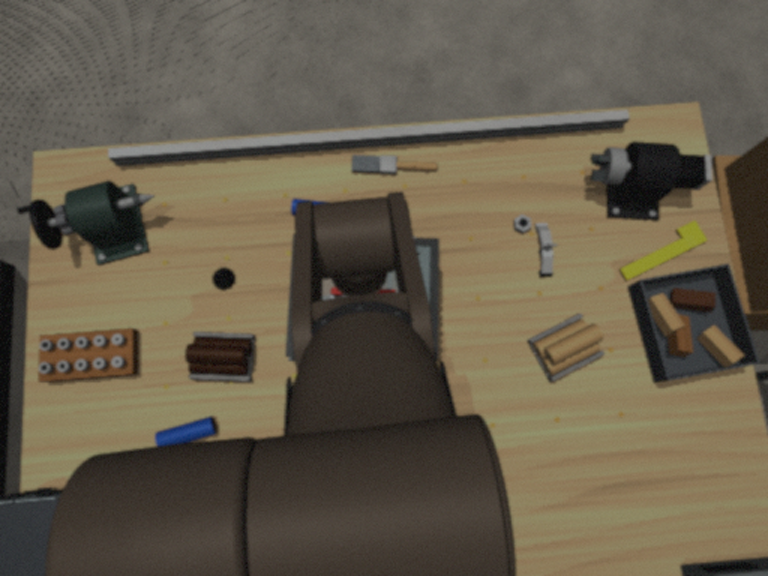

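The lid is level and free of the box, carrying about 4.2 N (its weight). The handle has not slipped in the pads and the pyramid is intact. I'll raise 2 mm to reach 4 cm and let it settle.

>>> arm_command(
  series=[
    [0,0,-0.1,0,0,0,1],
    [0,0,-0.1,0,0,0,1],
    [0,0,0,0,0,0,1],
    [0,0,0,0,0,0,1],
    [0,0,0,0,0,0,1],
    [0,0,0,0,0,0,1],
    [0,0,0,0,0,0,1],
    [0,0,0,0,0,0,1],
  ],
)

```text
time_s: 20.2
eef_pos: [553.1, 45.8, 180.7]
ee_rot: [[0.113, 0.994, -0.0], [0.994, -0.113, -0.0], [-0.0, -0.0, -1.0]]
ft_force: [0.2, 0.3, -4.9]
grip_width: 0.139
```

```bash
python3 - <<'E'
from station import ctrl
s=ctrl.state(); print(s['time_s'],s['eef_pos'],s['ft_force'],s['wrist_torque'],s['qvel'],s['grip_width'])
print(ctrl.job_done())
E
```

```text
20.2 [553.0893418   45.75297311 180.6536892 ] [ 0.22456119  0.33776403 -4.93270452] [-0.05018217 -0.00735973 -0.05170863] [-2.16995580e-05  3.87393572e-04 -6.87438353e-04  1.78700959e-04
  2.33758182e-04 -1.41984171e-03] 0.1390437817012507
the job is handed in; nothing more can be done
None
```

The job is done and handed in at 20.2 s. The dark blank is in its cradle, and the arm is holding the lid level about 40 mm above the box. The hand-in gave no verdict, so these are my own checks.

- **Blank:** I lowered it until I felt about 10 N of contact, released it and backed off. In the wrist picture afterwards it lay within about 3 mm of the cradle's centre.
- **Lid:** the highest force I read while pulling it free was about 17 N. At hand-in the arm carried about 4.5 N, roughly the lid's own weight. The handle did not slip in the fingers, and the lid looked level and clear of the box. The arm was almost still.
- **Everything else:** the final top view shows the pale blanks, clamp, nut and cone where they were; I judged this by eye.
- **Camera disagreement:** the top camera placed things about 7 mm off from the wrist and scene cameras. I relied on the wrist camera, and both grasps came out centred.

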